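# Put a bottle on the stirrer and set the stirrer to its third click

## Robot

A 6-joint arm with a two-finger parallel gripper is mounted at the origin on a cart in front of the work surface, level with it; the furniture and walls round the work are solid. World frame = base frame: x ahead of the robot, y to its left, z up, the work surface at z = 0. Lengths are in m, angles in rad, forces in N, time in s.
With the tool pointing down it reaches from about 0.375 to 0.9 m from the base axis. Payload 3.1 kg.
Tool frame: the origin (TCP) lies midway between the tips of the shut fingers; the grasp point (between the pads) lies 19 mm behind it (ctrl.tcp_to_grasp is the distance from the TCP to the grasp point, in m); z points along the fingers, y is the direction in which the jaws open and shut (so a half turn about z gives the same grasp; the last joint's range is limited). The gripper opens to 85 mm and grips with 20 to 120 N. Pads are 22 mm wide; open, the fingers measure 114 mm over their backs; the gripper's body (76 mm by 85 mm) begins 54 mm behind the grasp point. The pads swing forward as they close: fully open they stand 13 mm farther back than shut.
Start: joints at [1.034, 0.527, 1.433, -0, 1.181, -0.178], TCP at [0.219, 0.585, 0.231] pointing down, gripper open.
Joint ranges: [-3.08, 3.08], [-0.75, 2.2], [0.22, 2.44], [-1.43, 4.57], [0, 2.65], [-2.85, 2.85]. Speed limits (rad/s): [2.79, 2.79, 3.14, 3.14, 3.14, 3.14].

## Interface

Orientations are given as a 3x3 rotation matrix whose columns are the frame's x, y, z axes.
In Python, from plant import ctrl, vision gives the robot as it stands. The module is installed in compiled form; this text tells all that it offers.
- The arm moves only by the tool apply_moves, never from a script. Its argument "deltas" is one flat list of numbers, 4 for each row, row after row: the shift along the tool's x, y, z in m, then the turn about the tool's z in rad. In form: [x, y, z, yaw, x, y, z, yaw, ...]. A call has 1 to 5 rows; each row is the pose to reach, as a shift and turn from the pose commanded when the call began, along the tool's axes at that moment; what a row does not reach only later rows make up. A row lasts 1/8 s, in which the tool goes at most 62.5 mm and 10.7 degrees, less where a joint would pass 70% of its speed; a pose out of reach is approached as far as the arm can. A call with a gripper value outside its range is refused whole. "hand" is the finger opening in m, from 0 to 0.0854, set as the call begins (left out, the last holds). The fingers move at their own pace and stop on an object; "force" is the grip in N (left out, the last holds). Time passes only in rows, so rows that repeat a pose let the fingers close. It gives the time, the measured TCP pose, the force and the opening at its end, in the units of the state.
- ctrl.get_state(): the state, without advancing time (a new reading comes with each control period).
- vision.get_image(name): name is "side" or "top"; returns a dict with "pixels" (480x640x3 uint8, red, green, blue), "fx", "fy", "cx", "cy" (pixels), "R" (3x3) and "t" (3): a world point X has camera coordinates R X + t. Camera axes: x right, y down, z forward; pixel columns grow to the right and rows downward; lengths in m; the calibration is good to about 2 mm. A picture is of the moment at which its call begins. There is no depth.
- ctrl.close_job(): hands the job in, once; it reports no verdict.
Trained networks look in a picture, given as the dict that the camera call returned (one of the last four; its "shot" number tells which), for a name from the list of things; names that differ only in an ending like _2 or _b are one class to them, and where a whole thing is asked for, a point or a joint stands for the part that bears it (a point fixed in the world has none). Each returns a list of dicts, best first, with "score" (0 to 1); they miss things now and then, are a little off and sometimes report something else, mostly with a low value. They report only what shows in the picture. A call takes as long as a camera call. They do not tell look-alikes from the thing itself.
- vision.spot_in(query, picture): "location" ([column, row] in pixels, amid what is visible of it).
The state is a dict: "time": time; "joints": joint angles; "joint_vel": joint speeds; "joint_torque": joint torques, N m; "tcp_pos": TCP position; "orientation": TCP orientation; "force": force on the tool from outside, world axes, zero at the start; "ft_torque": the same for the moment, N m; "grip_width": opening from 0.0 (shut) to 1.0 (fully open).
Only numpy, scipy, OpenCV 4.12 (cv2) and the standard library are available. Lean on these libraries where they do the work, as an engineer would, in place of code of your own. Each camera call takes 0.05 s, during which the arm holds its last target.

## Task

Stand the shortest of the three screw-cap bottles upright in the middle of the stirrer's round plate. Then turn the stirrer's selector knob anticlockwise all the way back to its end stop, count three clicks clockwise from there, and leave it resting in that third click. Leave the other two bottles standing where they are.

Things in the scene. Friction and masses are not known exactly. Their poses are not given: they have to be found in the camera images.
- bottle_dye_centre (a point): The shortest and slimmest of three round screw-cap bottles: 98 mm tall, 52 mm in diameter (clear, pink contents, orange cap), about 0.16 kg, loose, upright on the bench. Point on its axis, 49 mm above its foot; z is up along the bottle. Full width from the foot to about 60 mm up, then a shoulder, then the cap, 31 mm in diameter, from 83 to 98 mm up.
- bottle_acid_centre (a point): A bystander: bottle 110 mm tall, 60 mm in diameter (red cap), loose; point on its axis, half-way up. Which of the three bottles stands in which place varies.
- bottle_buffer_centre (a point): A bystander: the largest bottle, 125 mm tall, 68 mm in diameter (blue cap), loose; point on its axis, half-way up.
- plate_centre (a point): Centre of the top face of the stirrer's round flat white plate, 116 mm in diameter, its top 72 mm above the bench. Its axes are the stirrer's: x runs along the stirrer from the knob to the plate, y to the stirrer's left, z up. The knob's axis is 150 mm from here along -x.
- stirrer: Low white box fixed to the bench, 260 mm long (its x), 150 mm wide, its flat deck 55 mm above the bench, the control end with the knob (-x) nearest the robot, the round plate at the other end; origin at the centre of its underside. Its place and heading vary.
- selector_grip (a point): Point on the vertical axis of the black selector knob, 81 mm above the bench. A round skirt (54 mm in diameter, its top 64 mm above the bench) carries an upright bar to pinch: 12 mm thick, 48 mm long, flat parallel sides, top 93 mm above the bench. Axes turn with the knob: x along the bar to its pointed end (white line on top), y across the bar, z up.
- selector (a joint): Knob angle, rad: 0 at the anticlockwise stop, growing clockwise seen from above, to 3.49. Nine clicks 0.436 apart (0 is the stop), a white dot by each, a larger one at the stop, where the pointed end looks 100 degrees left of the line knob to plate. Starts in click 1 to 5. About 0.13 N m turns it out of a click; let go within 0.15 rad of a click, it springs into it.
There are look-alikes about, which are no part of the job. Leave any green look-alike of the part that bears bottle_dye_centre alone.

How it is judged:
On the way, in this order (a step that is already met when the one before it is completed fails the run):
1. the shortest bottle stands upright in the middle of the stirrer's plate (horizontal distance between bottle_dye_centre and plate_centre below 0.018 m and z of bottle_dye_centre in the frame of plate_centre between 0.043 and 0.055 m and angle between bottle_dye_centre's own z axis and vertical below 0.1 rad), for 0.3 s.
2. the selector has been turned back to its anticlockwise end stop (value of joint selector below 0.12 rad), for 0.15 s.
At the end, for the whole second after the job is handed in: The shortest bottle stands upright on the stirrer's plate, its axis within 18 mm of the plate's centre, and the selector rests in the third click from its anticlockwise end stop (1.309 rad, within 0.12) (all of step 1 and value of joint selector between 1.189 and 1.429 rad and velocity of joint selector between -0.1 and 0.1 rad/s); the robot touches nothing.
It fails at once if the 110 mm bottle was shifted by more than 30 mm or knocked over (distance of bottle_acid_centre from where it was at the start of the episode above 0.03 m or angle between bottle_acid_centre's own z axis and vertical above 0.4 rad).
It fails at once if the 125 mm bottle was shifted by more than 30 mm or knocked over (distance of bottle_buffer_centre from where it was at the start of the episode above 0.03 m or angle between bottle_buffer_centre's own z axis and vertical above 0.4 rad).
It fails at once if the shortest bottle was tipped over (angle between bottle_dye_centre's own z axis and vertical above 0.7 rad).
It also fails if it takes over 72 s, if anything falls off the work surface, if the arm or the gripper's body presses on something with over 40 N, if the wrist force passes 120 N, or if a joint passes its speed limit or range.

## Working session

There is one attempt and no reset: what is moved stays moved. The work goes in short steps, Python scripts to look and compute and a tool call to move; the robot and the scene stay as the last step left them, time stands still between calls to the robot, and variables do not carry over. Pictures are saved under pics/ and viewed, and the job is handed in when it is done.

Besides the shell and the picture viewer there is one more tool, called after "Request:" as name(argument=value, ...), one argument or row to a line, values as JSON. apply_moves: Moves the arm, as the interface text tells. Its arguments: {"type":"object","properties":{"deltas":{"type":"array"},"hand":{"type":"number"},"force":{"type":"number"}},"required":["deltas"]}

```bash
mkdir -p pics; cat > h.py <<'E'
import numpy as np, cv2
from plant import ctrl, vision
def save(p,n): cv2.imwrite('pics/'+n, cv2.cvtColor(p['pixels'],cv2.COLOR_RGB2BGR))
def ray(p,uv):
    R=np.array(p['R']);t=np.array(p['t'])
    d=R.T@np.array([(uv[0]-p['cx'])/p['fx'],(uv[1]-p['cy'])/p['fy'],1.]); return -R.T@t,d
def onz(p,uv,z):
    c,d=ray(p,uv); return c+d*(z-c[2])/d[2]
def proj(p,X):
    c=np.array(p['R'])@np.array(X)+np.array(p['t']); return np.array([p['fx']*c[0]/c[2]+p['cx'],p['fy']*c[1]/c[2]+p['cy']])
def two(p,a,q,b):
    c1,d1=ray(p,a);c2,d2=ray(q,b)
    d1=d1/np.linalg.norm(d1);d2=d2/np.linalg.norm(d2)
    s=np.linalg.lstsq(np.stack([d1,-d2],1),c2-c1,rcond=None)[0]
    A=c1+s[0]*d1;B=c2+s[1]*d2
    return (A+B)/2,np.linalg.norm(A-B)
E
python3 - <<'E'
from h import *
T=vision.get_image('top');S=vision.get_image('side')
save(T,'t0.png');save(S,'s0.png')
for n in ['bottle_dye_centre','bottle_acid_centre','bottle_buffer_centre','plate_centre','stirrer','selector_grip']:
    for k,p in (('top',T),('side',S)):
        print(n,k,[(np.round(r['location'],1).tolist(),round(r['score'],2)) for r in vision.spot_in(n,p)][:4])
for p in (T,S): print(-np.array(p['R']).T@p['t'],np.round(p['R'],3).tolist(),p['fx'])
print(ctrl.get_state(),ctrl.tcp_to_grasp)
E
```

```text
bottle_dye_centre top [([467.6, 232.1], 0.96), ([366.6, 257.9], 0.83), ([449.7, 270.8], 0.8)]
bottle_dye_centre side [([292.3, 169.3], 0.93), ([306.6, 224.9], 0.74), ([253.6, 157.9], 0.73), ([344.8, 252.9], 0.66)]
bottle_acid_centre top []
bottle_acid_centre side [([363.6, 288.3], 0.92)]
bottle_buffer_centre top [([306.3, 270.9], 0.84)]
bottle_buffer_centre side [([344.2, 252.5], 0.85)]
plate_centre top [([179.1, 244.7], 0.97)]
plate_centre side [([375.8, 388.8], 0.65)]
stirrer top [([179.4, 244.1], 0.87), ([172.4, 271.2], 0.72)]
stirrer side [([373.3, 383.7], 0.86)]
selector_grip top [([171.8, 272.5], 0.59)]
selector_grip side [([420.9, 369.9], 0.87)]
[ 0.33163465 -0.22108035  1.36411366] [[0.022, -1.0, -0.005], [-0.989, -0.021, -0.146], [0.146, 0.008, -0.989]] 470.43396598396305
[0.84800421 0.8448195  1.05557009] [[-0.948, 0.32, -0.009], [0.219, 0.627, -0.747], [-0.233, -0.71, -0.664]] 617.6478779164216
{'time': 0.7, 'joints': array([ 1.03449162e+00,  5.27428262e-01,  1.43271055e+00, -3.26149639e-05,
        1.18139439e+00, -1.78484829e-01]), 'joint_vel': array([ 0.00010549, -0.0011941 ,  0.00019158, -0.0006368 ,  0.00075771,
        0.00056361]), 'joint_torque': array([-2.16236035e-04, -4.42162514e+01, -1.78389466e+01, -6.63523952e-05,
        5.19045971e-04, -2.75390676e-06]), 'tcp_pos': array([0.21885456, 0.5854025 , 0.23135116]), 'orientation': array([[-9.36666935e-01,  3.50221430e-01,  5.63166873e-05],
       [ 3.50221432e-01,  9.36666935e-01,  3.56908240e-05],
       [-4.02502875e-05,  5.31537256e-05, -9.99999998e-01]]), 'force': array([-0.43256072, -0.00771478, -0.2291856 ]), 'ft_torque': array([ 0.03240212, -0.0059618 ,  0.02063546]), 'grip_width': 1.0010611493378756} 0.0187
```

View pics/t0.png

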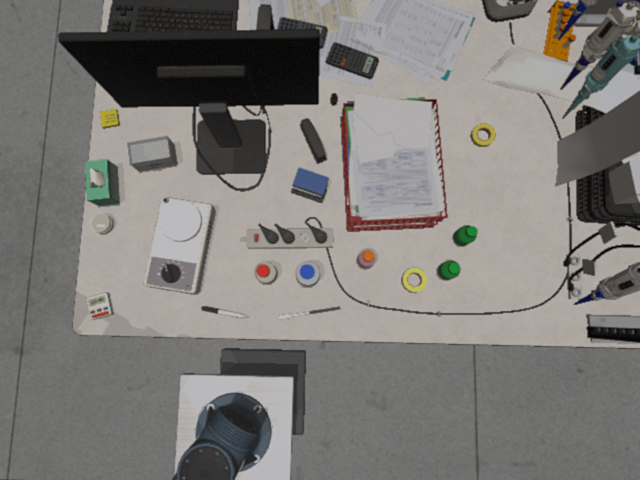

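View pics/s0.png

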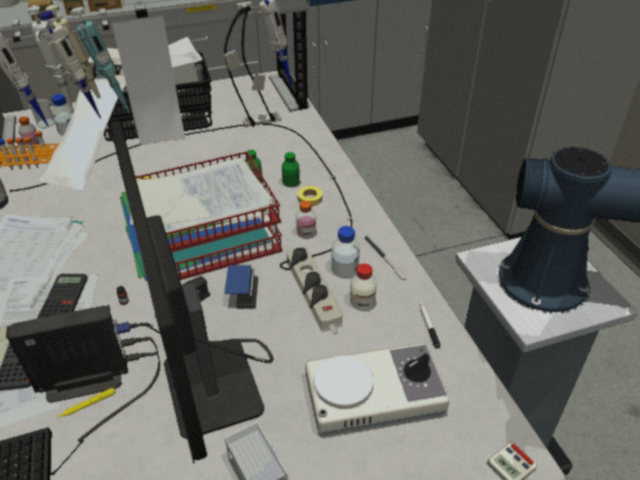

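The top view shows the orange-capped dye bottle at about (367,257), red acid at (264,271), blue buffer at (307,271) and two green look-alikes on the right. The stirrer plate is at (181,221) and its knob at (171,272). I'll refine these positions next.

```bash
python3 - <<'E'
from h import *
T=vision.get_image('top');S=vision.get_image('side')
np.save('T.npy',T,allow_pickle=True);np.save('S.npy',S,allow_pickle=True)
def crop(p,x0,x1,y0,y1,f,n):
    im=cv2.cvtColor(p['pixels'],cv2.COLOR_RGB2BGR)[y0:y1,x0:x1]
    cv2.imwrite('pics/'+n,cv2.resize(im,None,fx=f,fy=f,interpolation=cv2.INTER_CUBIC))
crop(T,140,220,190,300,5,'t1.png')
crop(S,295,455,335,440,5,'s1.png')
crop(T,240,400,220,300,5,'t2.png')
crop(S,270,400,190,320,4,'s2.png')
# caps
def cap(p,lo,hi,box):
    hsv=cv2.cvtColor(p['pixels'],cv2.COLOR_RGB2HSV)
    m=cv2.inRange(hsv,lo,hi); k=np.zeros_like(m); x0,x1,y0,y1=box; k[y0:y1,x0:x1]=m[y0:y1,x0:x1]
    n,l,st,c=cv2.connectedComponentsWithStats(k); i=1+np.argmax(st[1:,4]); return c[i],st[i]
res={}
for nm,lo,hi,bt,bs,h in (('dye',(6,150,120),(20,255,255),(340,400,235,280),(280,330,190,240),.098),('acid',(0,150,90),(6,255,255),(245,290,250,290),(340,385,255,290),.110),('buf',(105,120,90),(125,255,255),(290,330,255,290),(325,365,220,250),.125)):
    a,sa=cap(T,lo,hi,bt);b,sb=cap(S,lo,hi,bs)
    X,e=two(T,a,S,b); print(nm,a,sa,b,sb,'tri',X.round(4),round(e,4),'topZ',onz(T,a,h-.004).round(4),'sideZ',onz(S,b,h-.0075).round(4))
# plate
a=(181,221);print(onz(T,a,.072))
E
```

```text
dye [368.         255.38372093] [363 251  11  10  86] [305.36842105 203.63157895] [300 200  12   8  76] tri [ 0.4847 -0.3583  0.0949] 0.0037 topZ [ 0.4866 -0.3592  0.094 ] sideZ [ 0.4815 -0.3627  0.0905]
acid [262.56779661 270.43220339] [257 265  12  12 118] [364.07407407 269.46666667] [357 264  15  12 135] tri [ 0.4374 -0.0746  0.1026] 0.0028 topZ [ 0.4383 -0.0756  0.106 ] sideZ [ 0.4361 -0.0741  0.1025]
buf [306.57792208 271.2987013 ] [300 265  14  14 154] [346.16783217 231.51048951] [339 226  15  12 143] tri [ 0.436  -0.1933  0.1191] 0.0032 topZ [ 0.4373 -0.194   0.121 ] sideZ [ 0.4339 -0.1942  0.1175]
[0.57478671 0.16199848 0.072     ]
```

View pics/t1.png

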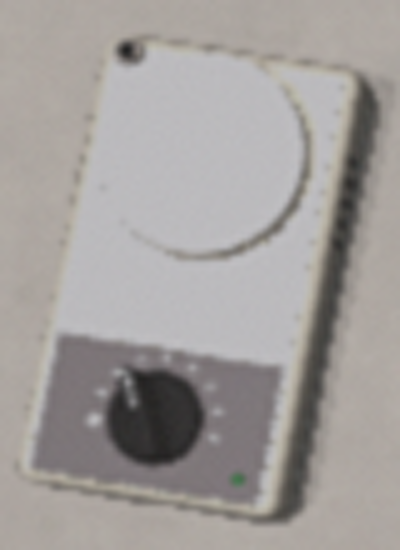

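View pics/s1.png

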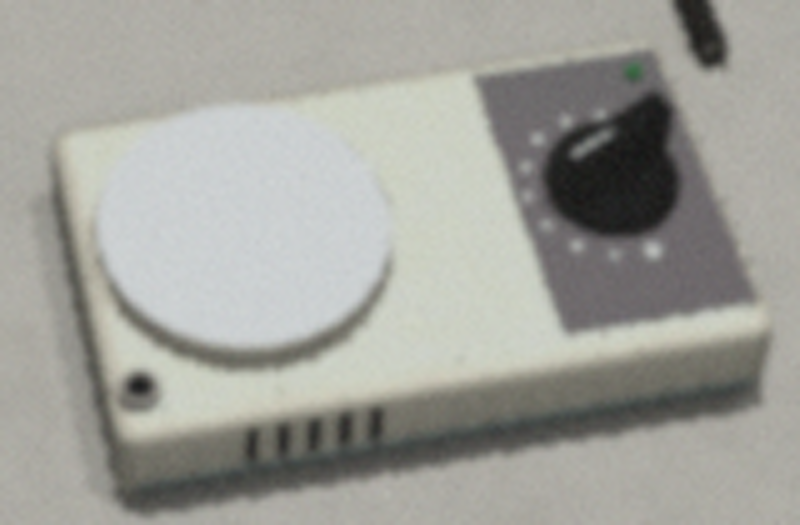

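View pics/t2.png

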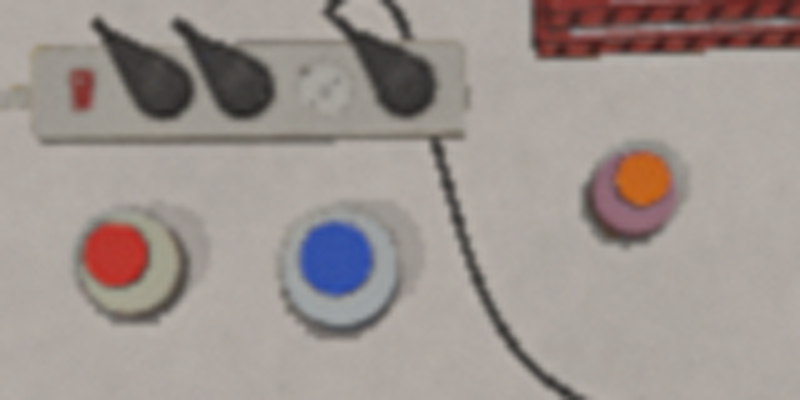

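View pics/s2.png

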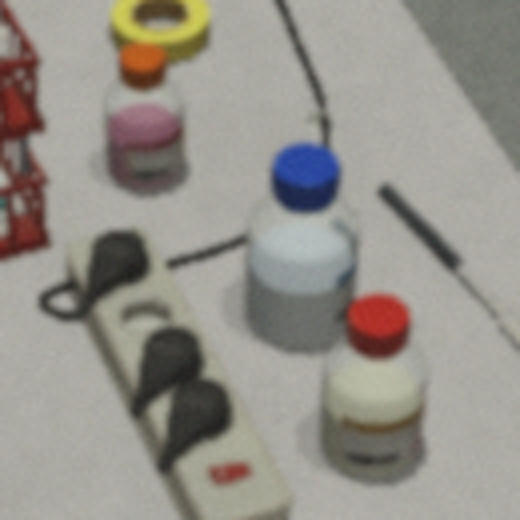

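```bash
python3 - <<'E'
from h import *
T=np.load('T.npy',allow_pickle=True).item();S=np.load('S.npy',allow_pickle=True).item()
t=lambda a:((a[0]+.5)/5-.5+140,(a[1]+.5)/5-.5+190)
s=lambda a:((a[0]+.5)/5-.5+295,(a[1]+.5)/5-.5+335)
P=lambda *x:print(*[np.round(v,4) if not isinstance(v,str) else v for v in x])
pT=onz(T,t((205,152)),.072);pS=onz(S,s((245,228)),.072);P('plate',pT,pS)
kT=onz(T,t((155,418)),.064);kS=onz(S,s((612,180)),.064);P('knob skirt',kT,kS,np.linalg.norm((pT-kT)[:2]),np.linalg.norm((pS-kS)[:2]))
for d in (pT-kT,pS-kS): P('heading',np.degrees(np.arctan2(d[1],d[0])))
for n,q in (('T',[(110,42),(355,72),(25,472),(275,515)]),):
    c=[onz(T,t(a),.055)[:2] for a in q]; print(np.round(c,4).tolist())
    for a,b in ((2,0),(3,1)): P(np.degrees(np.arctan2(*(c[b]-c[a])[::-1])),np.linalg.norm(c[b]-c[a]))
for a,b in ((0,1),(2,3)): P('cross',np.degrees(np.arctan2(*(c[b]-c[a])[::-1]))+90)
# dots
dT=[onz(T,t(a),.055)[:2] for a in [(95,420),(103,393),(118,372),(142,358),(167,357),(194,367),(212,387),(220,411),(214,437)]]
dS=[onz(S,s(a),.055)[:2] for a in [(653,250),(615,255),(577,246),(548,225),(528,196),(527,167),(537,138),(566,120),(600,114)]]
for d in (dT,dS):
    d=np.array(d);A=np.c_[2*d,np.ones(9)];x=np.linalg.lstsq(A,(d**2).sum(1),rcond=None)[0];c=x[:2]
    P('dotcentre',c,np.sqrt(x[2]+c@c),'angles',np.degrees(np.unwrap(np.arctan2(d[:,1]-c[1],d[:,0]-c[0]))))
for p,l in ((T,[t((135,403)),t((125,375))]),(S,[s((612,132)),s((570,157))])):
    a,b=[onz(p,q,.093)[:2] for q in l]; P('line',a,b,np.degrees(np.arctan2(*(b-a)[::-1])))
E
```

```text
plate [0.5776 0.1633 0.072 ] [0.5763 0.1722 0.072 ]
knob skirt [0.4286 0.1839 0.064 ] [0.4291 0.1924 0.064 ] 0.1504 0.1486
heading -7.8623
heading -7.8031
[[0.6436, 0.2268], [0.6291, 0.0857], [0.3977, 0.2571], [0.377, 0.1164]]
-7.0233 0.2478
-6.9552 0.2539
cross -5.8892
cross -8.3725
dotcentre [0.4296 0.1854] 0.0344 angles [  93.5897   67.4373   43.5452   18.0732   -5.3377  -33.0581  -59.0113
  -82.8288 -107.4829]
dotcentre [0.4258 0.1876] 0.0347 angles [  91.6532   66.2739   41.5533   17.6624   -8.1904  -32.125   -57.6718
  -83.2337 -107.338 ]
line [0.4344 0.1862] [0.4495 0.1927] 23.207
line [0.4313 0.1905] [0.4519 0.1962] 15.4489
```

```bash
cat > ov.py <<'E'
from h import *
def ov(p,box,f,n,px,py,hd,kn=None):
    x0,x1,y0,y1=box
    im=cv2.cvtColor(p['pixels'],cv2.COLOR_RGB2BGR)[y0:y1,x0:x1]
    im=cv2.resize(im,None,fx=f,fy=f,interpolation=cv2.INTER_CUBIC)
    c,s=np.cos(hd),np.sin(hd)
    W=lambda x,y,z:(px+c*x-s*y,py+s*x+c*y,z)
    def poly(pts,col,cl=True):
        q=np.array([((proj(p,X)-[x0,y0]+.5)*f-.5) for X in pts]);cv2.polylines(im,[np.round(q*8).astype(np.int32)],cl,col,1,cv2.LINE_AA,3)
    an=np.linspace(0,2*np.pi,60,endpoint=False)
    poly([W(.058*np.cos(a),.058*np.sin(a),.072) for a in an],(0,0,255))
    poly([W(-.15+.027*np.cos(a),.027*np.sin(a),.064) for a in an],(0,255,0))
    off=-.075
    poly([W(off+sx*.13,sy*.075,.055) for sx,sy in ((1,1),(1,-1),(-1,-1),(-1,1))],(255,0,0))
    if kn is not None:
        a=np.radians(100)-kn; ca,sa=np.cos(a),np.sin(a)
        poly([W(-.15+ca*u-sa*v,sa*u+ca*v,.093) for u,v in ((.024,0),(.016,.006),(-.024,.006),(-.024,-.006),(.016,-.006))],(0,255,255))
    cv2.imwrite('pics/'+n,im)
E
python3 - <<'E'
from ov import *
T=np.load('T.npy',allow_pickle=True).item();S=np.load('S.npy',allow_pickle=True).item()
ov(T,(140,220,190,300),5,'t3.png',.577,.166,np.radians(-7.5),1.309)
ov(S,(295,455,335,440),5,'s3.png',.577,.166,np.radians(-7.5),1.309)
E
```

```text
(no output)
```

View pics/t3.png

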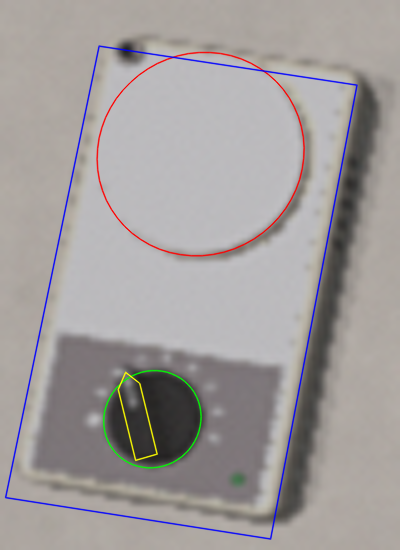

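View pics/s3.png

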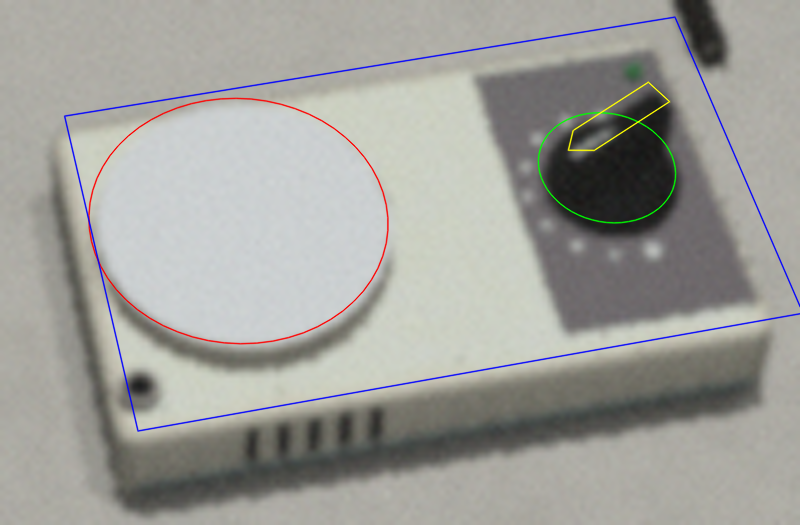

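Overlays agree in both views: plate centre is about (0.576, 0.166), heading −7.5°, and the knob is in click 3 at the start. Next I'll plan the approach to the bottle.

```bash
cat > plan.py <<'E'
from h import *
import sys
def go(x,y,z,deg):
    s=ctrl.get_state();R=np.array(s['orientation']);p=np.array(s['tcp_pos'])
    d=R.T@(np.array([x,y,z])-p); a=np.degrees(np.arctan2(R[1,1],R[0,1]))
    yaw=-np.radians((deg-a+180)%360-180)
    print('t',s['time'],'pos',p.round(4),'yang',a.round(2),'grip',round(s['grip_width'],3),'F',s['force'].round(2),'q',s['joints'].round(2))
    print('delta',d.round(4),'yaw',yaw.round(4),'len',np.linalg.norm(d).round(3))
if __name__=='__main__': go(*map(float,sys.argv[1:5]))
E
python3 plan.py .50 .28 .26 45
```

```text
t 0.8 pos [0.2188 0.5854 0.2314] yang 69.5 grip 0.999 F [ 0.2  -1.22 -0.4 ] q [ 1.03  0.53  1.43  0.    1.18 -0.18]
delta [-0.3703 -0.1876 -0.0287] yaw 0.4276 len 0.416
```

Request:
apply_moves(
  deltas=[-0.05, -0.025, -0.01, 0.08, -0.1, -0.05, -0.02, 0.16, -0.15, -0.075, -0.029, 0.25, -0.2, -0.1, -0.029, 0.34, -0.25, -0.125, -0.029, 0.42],
)

```text
time: 1.42
tcp_pos: [0.4105, 0.3795, 0.2608]
orientation: [[-0.711, 0.704, 0.001], [0.704, 0.711, 0.001], [-0.0, 0.001, -1.0]]
force: [0.8, -0.4, 0.2]
grip_width: 1.003
```

```bash
python3 plan.py .55 .0 .26 10
```

```text
t 1.425 pos [0.4105 0.3795 0.2608] yang 45.29 grip 1.003 F [ 0.79 -0.41  0.22] q [ 0.55  0.4   1.57  0.    1.17 -0.24]
delta [-0.3662 -0.1715  0.0007] yaw 0.6159 len 0.404
```

Request:
apply_moves(
  deltas=[-0.055, -0.025, 0, 0.12, -0.11, -0.05, 0, 0.24, -0.165, -0.076, 0, 0.36, -0.22, -0.102, 0, 0.48, -0.275, -0.128, 0, 0.61],
)

```text
time: 2.05
tcp_pos: [0.516, 0.0947, 0.2606]
orientation: [[-0.178, 0.984, 0.001], [0.984, 0.178, 0.0], [-0.0, 0.001, -1.0]]
force: [0.7, 0.6, 0.5]
grip_width: 1.002
```

```bash
python3 plan.py .4845 -.3600 .24 0
```

```text
t 2.05 pos [0.516  0.0947 0.2606] yang 10.24 grip 1.002 F [0.72 0.64 0.54] q [-0.03  0.36  1.65  0.    1.14 -0.21]
delta [-0.4419 -0.1118  0.0205] yaw 0.1787 len 0.456
```

Request:
apply_moves(
  deltas=[-0.058, -0.01, 0, 0.17, -0.116, -0.02, 0, 0.34, -0.174, -0.035, 0, 0.51, -0.232, -0.055, 0, 0.68, -0.29, -0.075, 0, 0.84],
)

```text
time: 2.68
tcp_pos: [0.4941, -0.2042, 0.2606]
orientation: [[0.615, 0.789, 0.001], [0.789, -0.615, -0.0], [0.0, 0.001, -1.0]]
force: [0.2, 0.3, 0.6]
grip_width: 1.005
```

```bash
python3 plan.py .4845 -.3600 .20 -50
```

```text
t 2.675 pos [ 0.4941 -0.2042  0.2606] yang -37.95 grip 1.005 F [0.19 0.25 0.55] q [-0.6   0.37  1.62  0.    1.15  0.06]
delta [-0.1287  0.0882  0.0606] yaw 0.2103 len 0.167
```

Request:
apply_moves(
  deltas=[-0.045, 0.03, 0, 0.07, -0.09, 0.06, 0.02, 0.14, -0.129, 0.088, 0.04, 0.21, -0.129, 0.088, 0.06, 0.21, -0.129, 0.088, 0.06, 0.21],
)

```text
time: 3.3
tcp_pos: [0.484, -0.3577, 0.1985]
orientation: [[0.763, 0.646, -0.003], [0.646, -0.763, 0.003], [-0.0, -0.005, -1.0]]
force: [-0.6, 1.7, 0.2]
grip_width: 1.004
```

```bash
python3 plan.py .4845 -.3600 .03 -50; python3 - <<'E'
from h import *
T=vision.get_image('top');S=vision.get_image('side');save(T,'t4.png');save(S,'s4.png')
for p in (T,S): print(proj(p,[.4845,-.36,.098]),proj(p,ctrl.get_state()['tcp_pos']))
im=cv2.cvtColor(S['pixels'],cv2.COLOR_RGB2BGR)[120:270,220:400];cv2.imwrite('pics/s4c.png',cv2.resize(im,None,fx=4,fy=4))
E
```

```text
t 3.3 pos [ 0.484  -0.3577  0.1985] yang -49.75 grip 1.004 F [-0.56  1.68  0.19] q [-0.82  0.54  1.52  0.    1.09  0.05]
delta [-0.0011  0.0028  0.1685] yaw 0.0044 len 0.169
[368.46507599 255.9767317 ] [372.13411801 250.75696757]
[304.50558276 202.12894922] [303.48001503 169.14029508]
```

View pics/s4c.png

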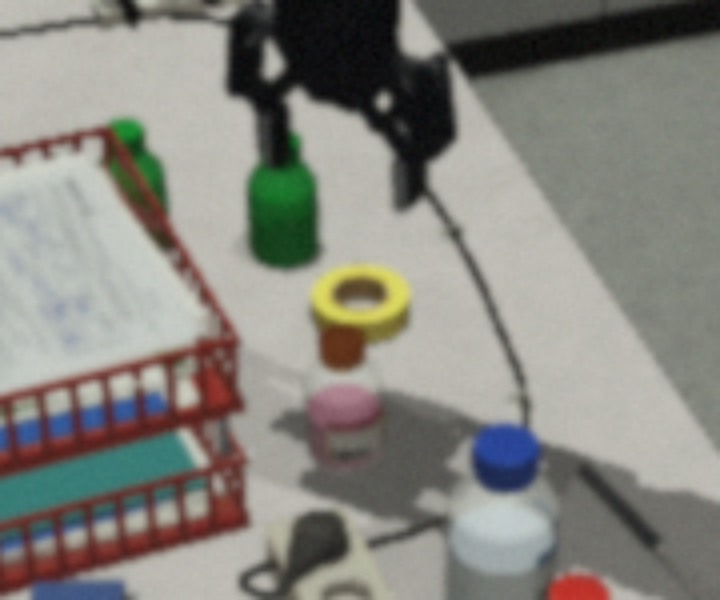

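View pics/t4.png

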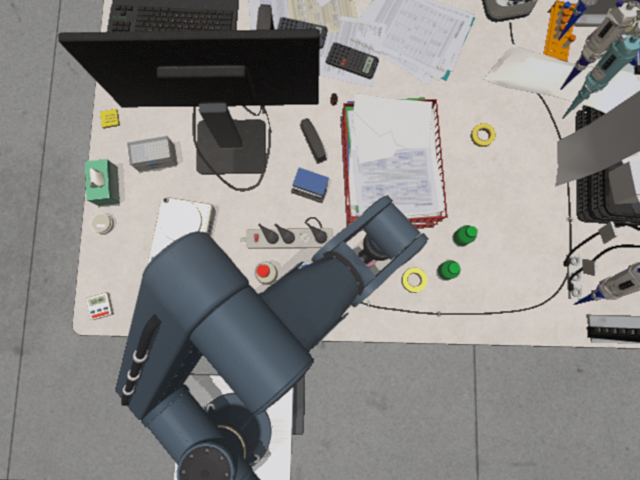

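```bash
python3 - <<'E'
from h import *
T=np.load('T.npy',allow_pickle=True).item();S=np.load('S.npy',allow_pickle=True).item()
im=cv2.cvtColor(T['pixels'],cv2.COLOR_RGB2BGR)[80:240,330:460];cv2.imwrite('pics/t5.png',cv2.resize(im,None,fx=4,fy=4))
for a,b in (((347,218),(279,206)),((347,229),(279,208)),((444,218),(246,155))): print(two(T,a,S,b))
E
```

```text
(array([ 0.57214355, -0.29528488,  0.15615053]), np.float64(0.008660585162252751))
(array([ 0.55809983, -0.30169152,  0.13881679]), np.float64(0.016934081074945664))
(array([ 0.58541948, -0.55441462,  0.14231111]), np.float64(0.0019447357668138036))
```

View pics/t5.png

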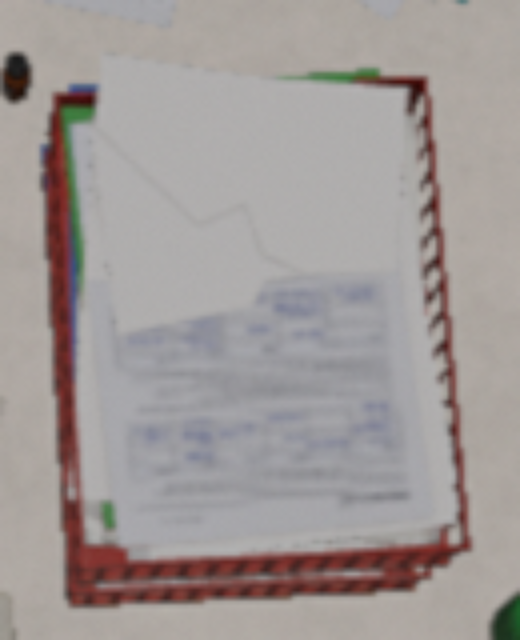

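```bash
python3 - <<'E'
from h import *
T=np.load('T.npy',allow_pickle=True).item();S=np.load('S.npy',allow_pickle=True).item()
for z in (.2,.3,.35,.4,.45,.5,.55): print(z,proj(T,(.484,-.358,z)),proj(S,(.484,-.358,z)))
E
```

```text
0.2 [372.18004046 251.34895321] [304.00746322 169.21448157]
0.3 [377.36070772 245.7728434 ] [303.01703041 133.50071782]
0.35 [380.3262918  242.58089501] [302.48676127 114.37987819]
0.4 [383.5928154  239.06503626] [301.9308649   94.33495277]
0.45 [387.20853478 235.17332747] [301.34743749  73.29729287]
0.5 [391.23260612 230.84209704] [300.73438189  51.19127743]
0.55 [395.73834726 225.99243074] [300.08938239  27.93340478]
```

View pics/s4.png

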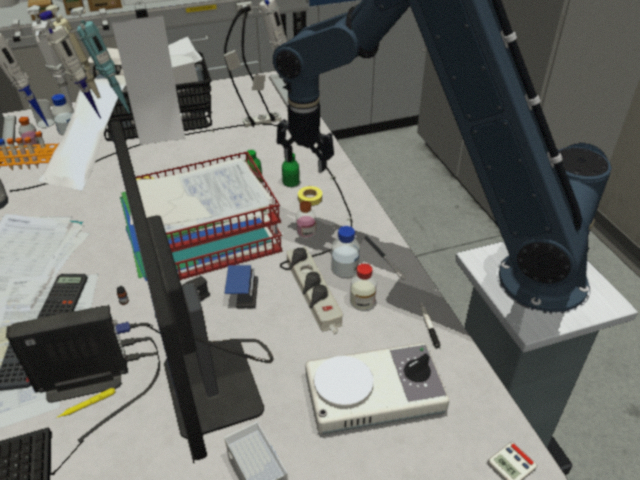

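Request:
apply_moves(
  deltas=[0, 0.003, 0.03, 0, -0.001, 0.003, 0.07, 0, -0.001, 0.003, 0.1, 0, -0.001, 0.003, 0.13, 0, -0.001, 0.003, 0.15, 0],
)

```text
time: 4.03
tcp_pos: [0.4873, -0.3605, 0.0504]
orientation: [[0.761, 0.648, 0.001], [0.648, -0.761, -0.001], [0.0, 0.001, -1.0]]
force: [-0.3, 0.3, 0.0]
grip_width: 1.004
```

```bash
python3 plan.py .4845 -.3600 .03 -50; python3 - <<'E'
from h import *
S=vision.get_image('side')
im=cv2.cvtColor(S['pixels'],cv2.COLOR_RGB2BGR)[140:270,240:380];cv2.imwrite('pics/s6.png',cv2.resize(im,None,fx=5,fy=4.5))
E
```

```text
t 4.025 pos [ 0.4873 -0.3605  0.0504] yang -49.58 grip 1.004 F [-0.27  0.3   0.04] q [-0.82  0.75  1.61 -0.    0.78  0.04]
delta [-0.0018 -0.0022  0.0204] yaw 0.0073 len 0.021
```

View pics/s6.png

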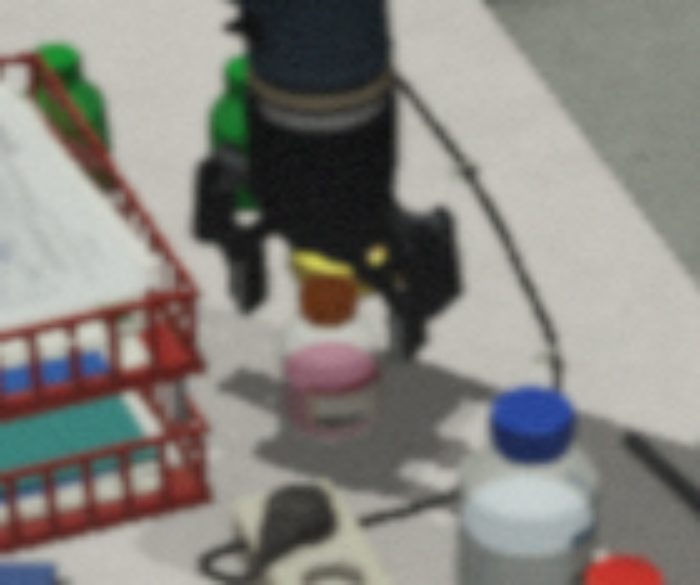

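The bottle stands centred between the fingers (pink body at crop (330,385), fingers left and right). I'll lower the last 20 mm and close.

Request:
apply_moves(
  deltas=[-0.001, -0.001, 0.01, 0, -0.002, -0.002, 0.02, 0, -0.002, -0.002, 0.02, 0],
)

```text
time: 4.45
tcp_pos: [0.4834, -0.3605, 0.0302]
orientation: [[0.762, 0.647, -0.0], [0.647, -0.762, 0.0], [-0.0, -0.001, -1.0]]
force: [-0.6, -0.7, -0.2]
grip_width: 1.0
```

Request:
apply_moves(
  deltas=[0, 0, 0, 0, 0, 0, 0, 0, 0, 0, 0, 0, 0, 0, 0, 0, 0, 0, 0, 0],
  hand=0.04,
  force=35,
)

```text
time: 5.08
tcp_pos: [0.4841, -0.3614, 0.0311]
orientation: [[0.762, 0.647, 0.001], [0.647, -0.762, -0.001], [0.0, 0.002, -1.0]]
force: [0.3, 1.1, 6.4]
grip_width: 0.582
```

Request:
apply_moves(
  deltas=[0, 0, 0, 0, 0, 0, 0, 0],
)

```text
time: 5.32
tcp_pos: [0.4841, -0.3614, 0.0311]
orientation: [[0.762, 0.647, 0.001], [0.647, -0.762, -0.001], [0.0, 0.002, -1.0]]
force: [-0.3, -0.5, 5.2]
grip_width: 0.587
```

```bash
python3 plan.py .4845 -.3600 .20 -50; python3 - <<'E'
from h import *
S=vision.get_image('side')
im=cv2.cvtColor(S['pixels'],cv2.COLOR_RGB2BGR)[140:270,240:380];cv2.imwrite('pics/s7.png',cv2.resize(im,None,fx=5,fy=4.5))
E
```

```text
t 5.325 pos [ 0.4841 -0.3614  0.0311] yang -49.68 grip 0.587 F [-0.32 -0.52  5.16] q [-0.83  0.78  1.62 -0.    0.74  0.04]
delta [ 0.0012 -0.0005 -0.1689] yaw 0.0056 len 0.169
```

View pics/s7.png

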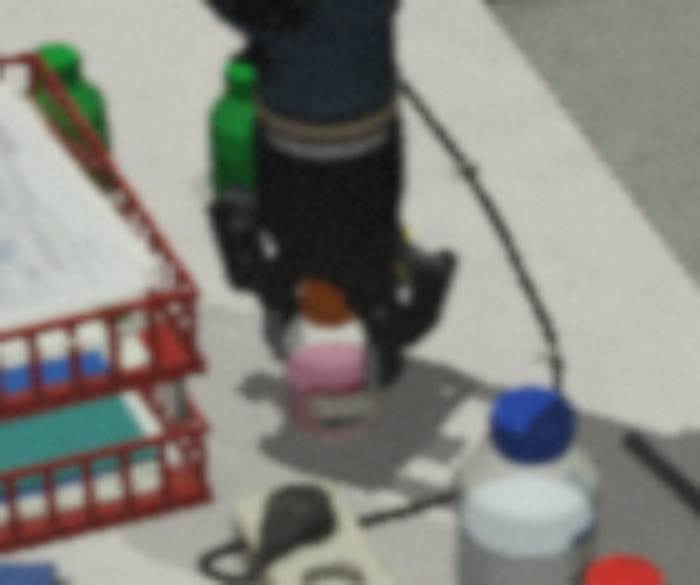

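Request:
apply_moves(
  deltas=[0, 0, -0.015, 0, 0, 0, -0.045, 0, 0, 0, -0.08, 0, 0, 0, -0.12, 0, 0, 0, -0.15, 0],
)

```text
time: 6.0
tcp_pos: [0.4836, -0.3607, 0.1823]
orientation: [[0.762, 0.647, 0.001], [0.647, -0.762, -0.001], [0.0, 0.001, -1.0]]
force: [0.1, -0.1, -1.4]
grip_width: 0.589
```

Request:
apply_moves(
  deltas=[0, 0, -0.035, 0, 0, 0, -0.055, 0, 0, 0, -0.06, 0],
)

```text
time: 6.38
tcp_pos: [0.4838, -0.3609, 0.242]
orientation: [[0.762, 0.647, 0.002], [0.647, -0.762, -0.002], [0.0, 0.002, -1.0]]
force: [-0.1, -0.4, -1.9]
grip_width: 0.588
```

```bash
python3 plan.py .50 -.10 .24 -50; python3 - <<'E'
from h import *
S=vision.get_image('side')
im=cv2.cvtColor(S['pixels'],cv2.COLOR_RGB2BGR)[90:240,240:380];cv2.imwrite('pics/s8.png',cv2.resize(im,None,fx=4,fy=4))
E
```

```text
t 6.375 pos [ 0.4838 -0.3609  0.242 ] yang -49.67 grip 0.588 F [-0.09 -0.44 -1.91] q [-0.83  0.49  1.48  0.    1.18  0.04]
delta [ 0.1812 -0.1885  0.0016] yaw 0.0057 len 0.261
```

View pics/s8.png

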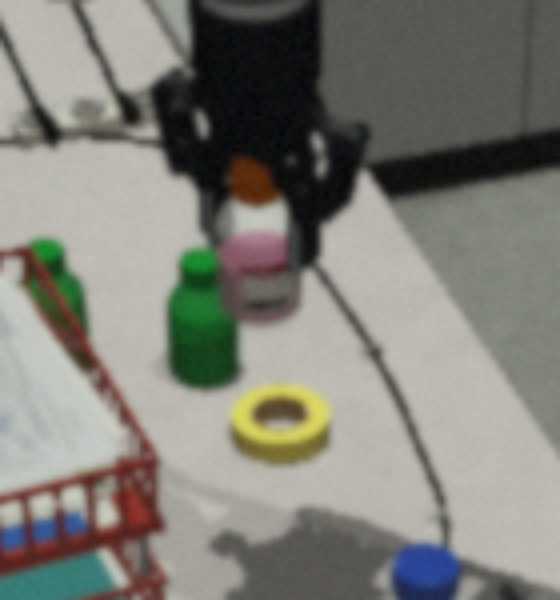

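Request:
apply_moves(
  deltas=[0.03, -0.025, 0, 0, 0.07, -0.06, 0, 0, 0.11, -0.095, 0, 0, 0.15, -0.13, 0, 0, 0.19, -0.165, 0, 0],
)

```text
time: 7.05
tcp_pos: [0.5208, -0.11, 0.239]
orientation: [[0.763, 0.647, -0.003], [0.647, -0.763, 0.001], [-0.001, -0.003, -1.0]]
force: [1.1, -0.7, -2.1]
grip_width: 0.587
```

```bash
python3 plan.py .576 .166 .24 -50
```

```text
t 7.05 pos [ 0.5208 -0.11    0.239 ] yang -49.7 grip 0.587 F [ 1.07 -0.7  -2.1 ] q [-0.42  0.39  1.65  0.    1.1   0.45]
delta [ 0.2206 -0.1748 -0.0008] yaw 0.0052 len 0.281
```

Request:
apply_moves(
  deltas=[0.045, -0.035, 0, 0, 0.09, -0.07, 0, 0, 0.135, -0.105, 0, 0, 0.18, -0.14, 0, 0, 0.21, -0.165, 0, 0],
)

```text
time: 7.68
tcp_pos: [0.5741, 0.1522, 0.2387]
orientation: [[0.761, 0.648, -0.003], [0.648, -0.761, 0.0], [-0.002, -0.002, -1.0]]
force: [0.6, -0.4, -1.7]
grip_width: 0.584
```

Request:
apply_moves(
  deltas=[0.005, -0.004, 0.01, 0, 0.01, -0.008, 0.03, 0, 0.01, -0.008, 0.05, 0, 0.01, -0.008, 0.06, 0, 0.01, -0.008, 0.06, 0],
)

```text
time: 8.3
tcp_pos: [0.5765, 0.1614, 0.1789]
orientation: [[0.763, 0.646, -0.003], [0.646, -0.763, -0.0], [-0.003, -0.002, -1.0]]
force: [-0.8, 0.7, -1.8]
grip_width: 0.587
```

```bash
python3 plan.py .576 .166 .105 -50; python3 - <<'E'
from h import *
T=vision.get_image('top');S=vision.get_image('side');save(T,'t9.png');save(S,'s9f.png')
im=cv2.cvtColor(S['pixels'],cv2.COLOR_RGB2BGR)[270:440,290:450];cv2.imwrite('pics/s9.png',cv2.resize(im,None,fx=3.5,fy=3.5))
E
```

```text
t 8.3 pos [0.5765 0.1614 0.1789] yang -49.73 grip 0.587 F [-0.82  0.67 -1.76] q [ 0.09  0.56  1.55 -0.    1.04  0.95]
delta [ 0.0028 -0.0037  0.0739] yaw 0.0047 len 0.074
```

View pics/s9.png

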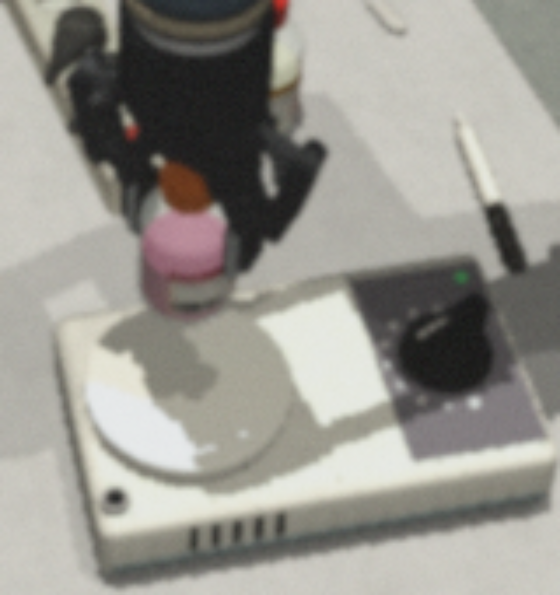

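View pics/t9.png

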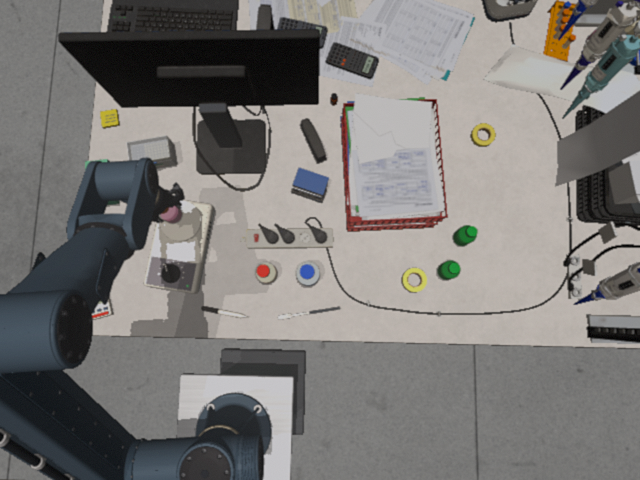

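Request:
apply_moves(
  deltas=[0.001, -0.001, 0.015, 0, 0.002, -0.003, 0.035, 0, 0.003, -0.004, 0.055, 0, 0.003, -0.004, 0.068, 0, 0.003, -0.004, 0.068, 0],
)

```text
time: 9.02
tcp_pos: [0.5764, 0.1671, 0.1111]
orientation: [[0.762, 0.647, -0.002], [0.647, -0.762, -0.0], [-0.002, -0.001, -1.0]]
force: [-0.5, -0.9, -0.8]
grip_width: 0.584
```

```bash
python3 plan.py .576 .166 .103 -50; python3 - <<'E'
from h import *
T=vision.get_image('top');S=vision.get_image('side')
im=cv2.cvtColor(S['pixels'],cv2.COLOR_RGB2BGR)[300:420,300:420];cv2.imwrite('pics/s10.png',cv2.resize(im,None,fx=5,fy=5,interpolation=cv2.INTER_CUBIC))
im=cv2.cvtColor(T['pixels'],cv2.COLOR_RGB2BGR)[180:300,130:230];cv2.imwrite('pics/t10.png',cv2.resize(im,None,fx=5,fy=5,interpolation=cv2.INTER_CUBIC))
c=lambda p,x0,y0,X:(proj(p,X)-[x0,y0])*5
z=.076
for X in ((.576,.166,z),(.576,.166,z+.06),(.576,.166,z+.098)): print(c(S,300,300,X),c(T,130,180,X))
E
```

```text
t 9.025 pos [0.5764 0.1671 0.1111] yang -49.67 grip 0.584 F [-0.51 -0.91 -0.77] q [ 0.1   0.65  1.6  -0.    0.9   0.96]
delta [-0.001   0.0006  0.0081] yaw 0.0057 len 0.008
[213.36538918 382.12925506] [245.95457873 201.3448474 ]
[216.32651401 284.32797431] [213.58097826 179.65952962]
[218.3098312  218.82213695] [191.44316211 164.83060818]
```

View pics/s10.png

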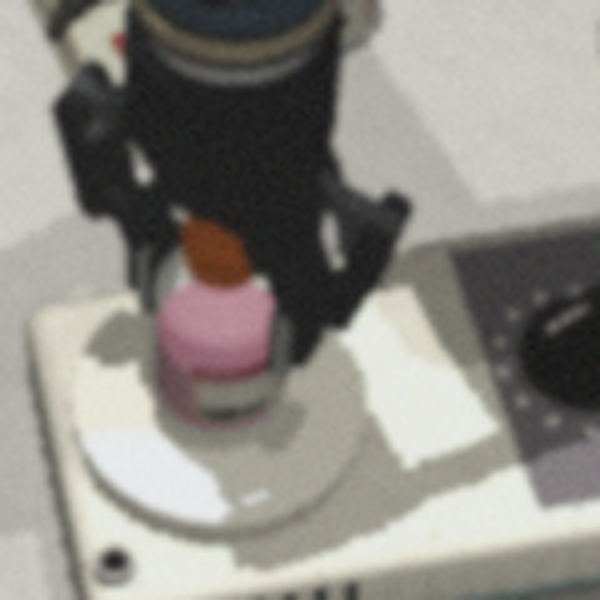

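View pics/t10.png

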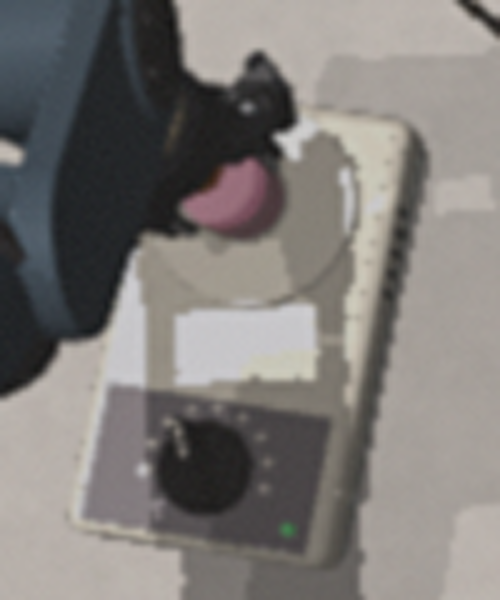

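Request:
apply_moves(
  deltas=[-0.001, 0, 0.003, 0, -0.001, 0, 0.006, 0, -0.001, 0, 0.008, 0, -0.001, 0, 0.008, 0],
)

```text
time: 9.62
tcp_pos: [0.5763, 0.1665, 0.1042]
orientation: [[0.762, 0.647, -0.0], [0.647, -0.762, -0.0], [-0.0, -0.0, -1.0]]
force: [1.3, -1.0, -0.9]
grip_width: 0.588
```

Request:
apply_moves(
  deltas=[0, 0, 0.001, 0, 0, 0, 0.001, 0],
)

```text
time: 9.88
tcp_pos: [0.5764, 0.1666, 0.1033]
orientation: [[0.762, 0.647, -0.0], [0.647, -0.762, -0.0], [-0.0, -0.0, -1.0]]
force: [0.5, -0.3, -2.0]
grip_width: 0.589
```

Request:
apply_moves(
  deltas=[0, 0, 0.001, 0, 0, 0, 0.002, 0, 0, 0, 0.002, 0],
)

```text
time: 10.25
tcp_pos: [0.5766, 0.1667, 0.1031]
orientation: [[0.762, 0.647, 0.001], [0.647, -0.762, 0.0], [0.001, 0.0, -1.0]]
force: [-2.1, -0.7, 8.5]
grip_width: 0.591
```

Request:
apply_moves(
  deltas=[0, 0, -0.001, 0, 0, 0, -0.001, 0, 0, 0, -0.001, 0, 0, 0, -0.001, 0, 0, 0, -0.001, 0],
  hand=0.0854,
)

```text
time: 10.88
tcp_pos: [0.5764, 0.1665, 0.1021]
orientation: [[0.762, 0.647, -0.0], [0.647, -0.762, -0.0], [-0.0, -0.0, -1.0]]
force: [-0.1, 0.5, 0.1]
grip_width: 1.002
```

Request:
apply_moves(
  deltas=[0, 0, -0.02, 0, 0, 0, -0.05, 0, 0, 0, -0.08, 0, 0, 0, -0.11, 0, 0, 0, -0.13, 0],
)

```text
time: 11.5
tcp_pos: [0.5768, 0.1666, 0.2339]
orientation: [[0.762, 0.647, 0.002], [0.647, -0.762, 0.0], [0.002, 0.001, -1.0]]
force: [0.4, -0.3, -0.2]
grip_width: 1.0
```

```bash
python3 plan.py .427 .186 .20 -72.7; python3 - <<'E'
from h import *
T=vision.get_image('top');S=vision.get_image('side')
im=cv2.cvtColor(S['pixels'],cv2.COLOR_RGB2BGR)[300:420,300:420];cv2.imwrite('pics/s11.png',cv2.resize(im,None,fx=5,fy=5,interpolation=cv2.INTER_CUBIC))
im=cv2.cvtColor(T['pixels'],cv2.COLOR_RGB2BGR)[180:300,130:230];cv2.imwrite('pics/t11.png',cv2.resize(im,None,fx=5,fy=5,interpolation=cv2.INTER_CUBIC))
E
```

```text
t 11.5 pos [0.5768 0.1666 0.2339] yang -49.67 grip 1.0 F [ 0.45 -0.34 -0.19] q [ 0.1   0.49  1.5  -0.    1.15  0.96]
delta [-0.1017 -0.1118  0.0336] yaw 0.4019 len 0.155
```

View pics/s11.png

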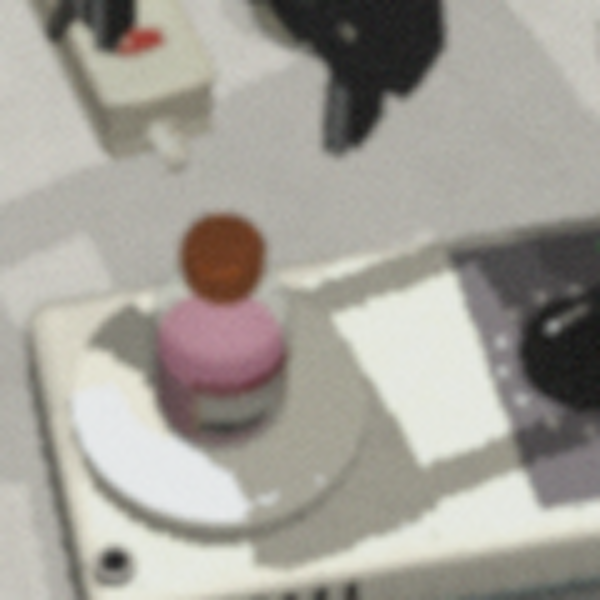

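View pics/t11.png

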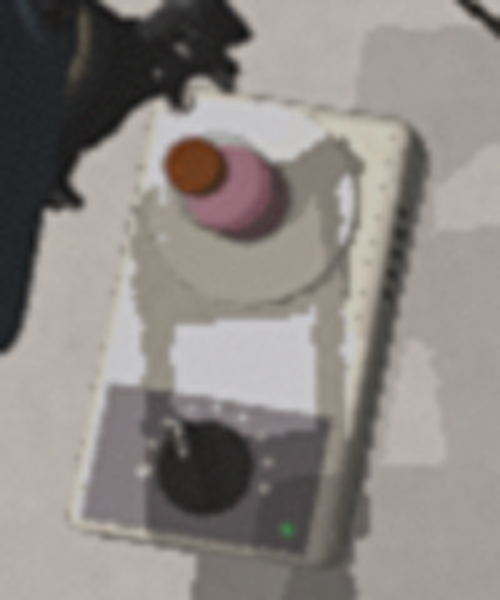

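```bash
cat > bt.py <<'E'
from h import *
def bt(p,box,f,n,px,py):
    x0,x1,y0,y1=box
    im=cv2.cvtColor(p['pixels'],cv2.COLOR_RGB2BGR)[y0:y1,x0:x1]
    im=cv2.resize(im,None,fx=f,fy=f,interpolation=cv2.INTER_CUBIC)
    an=np.linspace(0,2*np.pi,60,endpoint=False)
    for r,z,col in ((.058,.072,(0,0,255)),(.026,.072,(255,0,0)),(.026,.132,(0,255,0)),(.0155,.17,(0,255,255))):
        q=np.array([((proj(p,(px+r*np.cos(a),py+r*np.sin(a),z))-[x0,y0]+.5)*f-.5) for a in an])
        cv2.polylines(im,[np.round(q*8).astype(np.int32)],True,col,1,cv2.LINE_AA,3)
    cv2.imwrite('pics/'+n,im)
E
python3 - <<'E'
from bt import *
T=vision.get_image('top');S=vision.get_image('side')
bt(S,(300,380,330,420),7,'s12.png',.576,.1665)
bt(T,(150,210,190,250),9,'t12.png',.576,.1665)
E
```

```text
(no output)
```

View pics/s12.png

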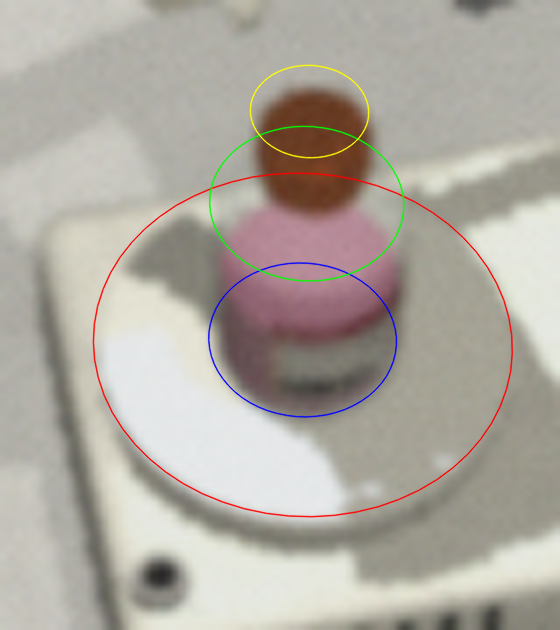

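View pics/t12.png

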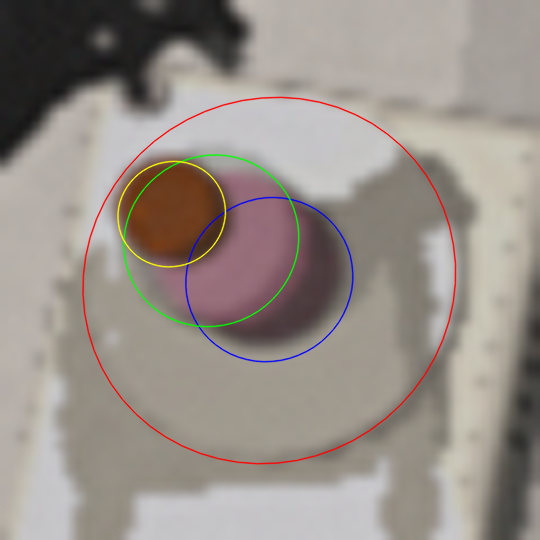

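```bash
python3 - <<'E'
from h import *
import numpy as np
T=np.load('T.npy',allow_pickle=True).item();S=np.load('S.npy',allow_pickle=True).item()
def bt(p,box,f,n,px,py):
    x0,x1,y0,y1=box
    im=cv2.cvtColor(p['pixels'],cv2.COLOR_RGB2BGR)[y0:y1,x0:x1]
    im=cv2.resize(im,None,fx=f,fy=f,interpolation=cv2.INTER_CUBIC)
    an=np.linspace(0,2*np.pi,60,endpoint=False)
    for r,z,col in ((.026,.0,(255,0,0)),(.026,.06,(0,255,0)),(.0155,.098,(0,255,255))):
        q=np.array([((proj(p,(px+r*np.cos(a),py+r*np.sin(a),z))-[x0,y0]+.5)*f-.5) for a in an])
        cv2.polylines(im,[np.round(q*8).astype(np.int32)],True,col,1,cv2.LINE_AA,3)
    return im
a=bt(S,(275,340,180,250),6,'',.484,-.361)
b=bt(T,(340,400,235,285),6,'',.484,-.361)
h=max(a.shape[0],b.shape[0]);o=np.zeros((h,a.shape[1]+b.shape[1],3),np.uint8);o[:a.shape[0],:a.shape[1]]=a;o[:b.shape[0],a.shape[1]:]=b
cv2.imwrite('pics/b0.png',o)
E
```

```text
(no output)
```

View pics/b0.png

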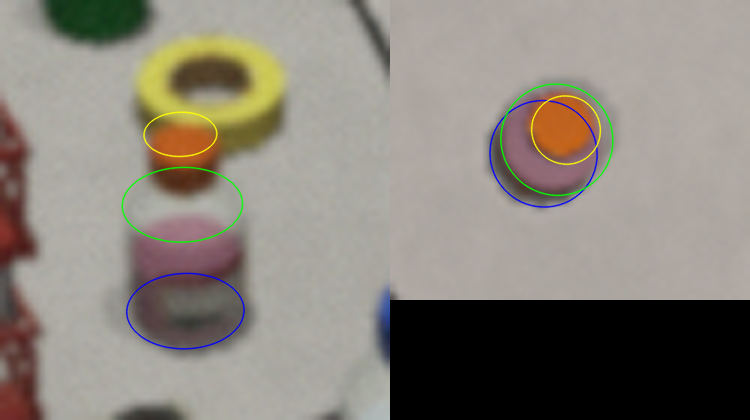

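Overlays in both views put the bottle foot within a few mm of the plate centre and upright. The small offsets match the ones seen at its start pose. Now the knob.

Request:
apply_moves(
  deltas=[-0.03, -0.03, 0, 0.1, -0.06, -0.07, 0, 0.2, -0.1, -0.112, 0, 0.3, -0.102, -0.112, 0.015, 0.4, -0.102, -0.112, 0.033, 0.4],
  hand=0.045,
)

```text
time: 12.32
tcp_pos: [0.4246, 0.186, 0.1983]
orientation: [[0.954, 0.299, -0.001], [0.299, -0.954, -0.0], [-0.001, -0.0, -1.0]]
force: [0.2, -0.0, -0.3]
grip_width: 0.528
```

```bash
python3 plan.py .4273 .1861 .12 -72.7
```

```text
t 12.325 pos [0.4246 0.186  0.1983] yang -72.59 grip 0.528 F [ 0.23 -0.01 -0.32] q [ 0.17  0.36  1.86 -0.    0.92  1.44]
delta [0.0027 0.0007 0.0783] yaw 0.002 len 0.078
```

Request:
apply_moves(
  deltas=[0.001, 0, 0.02, 0, 0.002, 0, 0.05, 0, 0.003, 0.001, 0.078, 0, 0.003, 0.001, 0.09, 0, 0.003, 0.001, 0.09, 0],
)

```text
time: 12.95
tcp_pos: [0.4284, 0.1857, 0.1083]
orientation: [[0.954, 0.299, -0.003], [0.299, -0.954, -0.001], [-0.003, -0.0, -1.0]]
force: [-0.3, 0.4, -0.1]
grip_width: 0.524
```

```bash
python3 plan.py .4273 .1861 .068 -72.7; python3 - <<'E'
from h import *
T=vision.get_image('top');S=vision.get_image('side')
im=cv2.cvtColor(S['pixels'],cv2.COLOR_RGB2BGR)[310:420,340:460];cv2.imwrite('pics/s13.png',cv2.resize(im,None,fx=5,fy=5,interpolation=cv2.INTER_CUBIC))
im=cv2.cvtColor(T['pixels'],cv2.COLOR_RGB2BGR)[200:300,130:230];cv2.imwrite('pics/t13.png',cv2.resize(im,None,fx=5,fy=5,interpolation=cv2.INTER_CUBIC))
E
```

```text
t 12.95 pos [0.4284 0.1857 0.1083] yang -72.6 grip 0.524 F [-0.31  0.36 -0.14] q [0.17 0.53 1.93 0.   0.68 1.44]
delta [-0.0008 -0.0007  0.0403] yaw 0.0017 len 0.04
```

View pics/s13.png

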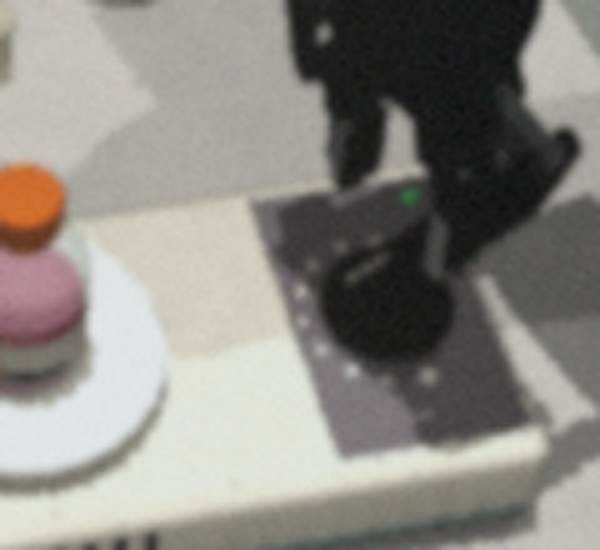

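View pics/t13.png

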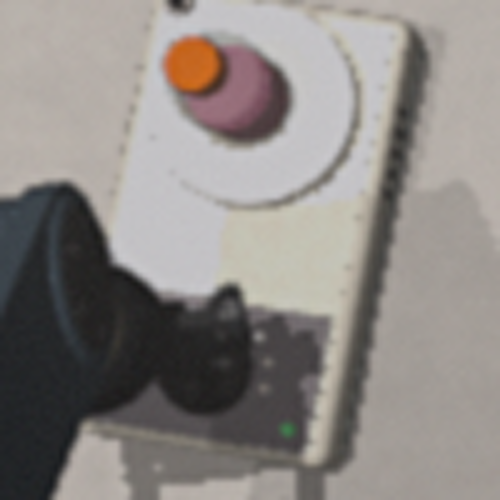

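Request:
apply_moves(
  deltas=[-0.001, -0.001, 0.01, 0, -0.001, -0.001, 0.02, 0, -0.001, -0.001, 0.03, 0, -0.001, -0.001, 0.038, 0, -0.001, -0.001, 0.038, 0],
)

```text
time: 13.68
tcp_pos: [0.4276, 0.1864, 0.0705]
orientation: [[0.954, 0.299, -0.002], [0.299, -0.954, -0.0], [-0.002, -0.0, -1.0]]
force: [0.2, 0.2, -0.4]
grip_width: 0.529
```

```bash
python3 plan.py .4273 .1861 .069 -72.7
```

```text
t 13.675 pos [0.4276 0.1864 0.0705] yang -72.59 grip 0.529 F [ 0.19  0.24 -0.43] q [ 0.17  0.61  1.96 -0.    0.58  1.44]
delta [-0.0003  0.0002  0.0015] yaw 0.0019 len 0.002
```

Request:
apply_moves(
  deltas=[0, 0, 0.001, 0, 0, 0, 0.001, 0, 0, 0, 0.001, 0, 0, 0, 0.001, 0, 0, 0, 0.001, 0],
  hand=0.006,
  force=25,
)

```text
time: 14.3
tcp_pos: [0.4284, 0.1861, 0.0706]
orientation: [[0.954, 0.299, 0.001], [0.299, -0.954, -0.0], [0.0, 0.001, -1.0]]
force: [1.2, -5.6, 1.3]
grip_width: 0.133
```

```bash
python3 plan.py .4273 .1861 .069 -72.7; python3 -c "
from h import *
s=ctrl.get_state();print(s['ft_torque'],s['orientation'].T@s['force'])"
```

```text
t 14.3 pos [0.4284 0.1861 0.0706] yang -72.58 grip 0.133 F [ 1.24 -5.58  1.3 ] q [ 0.17  0.61  1.96 -0.    0.58  1.44]
delta [-0.0011 -0.0003  0.0016] yaw 0.002 len 0.002
[-0.85022809 -0.10049155 -0.02964969] [-0.48929885  5.69650781 -1.29517679]
```

Request:
apply_moves(
  deltas=[0, 0.001, 0, -0.1, 0, 0.001, 0, -0.2, 0, 0.001, 0, -0.3, 0, 0.001, 0, -0.4, 0, 0.001, 0, -0.5],
)

```text
time: 14.92
tcp_pos: [0.4285, 0.1858, 0.0706]
orientation: [[0.692, 0.722, 0.001], [0.722, -0.692, 0.0], [0.001, 0.0, -1.0]]
force: [0.9, -2.8, 2.5]
grip_width: 0.134
```

```bash
python3 plan.py .4273 .1861 .069 2.3; python3 -c "
from h import *
s=ctrl.get_state();print(s['ft_torque'],s['orientation'].T@s['force'])"
```

```text
t 14.925 pos [0.4285 0.1858 0.0706] yang -43.8 grip 0.134 F [ 0.87 -2.8   2.51] q [0.17 0.61 1.96 0.   0.58 0.93]
delta [-0.0006 -0.0011  0.0016] yaw -0.8046 len 0.002
[-0.35678104  0.02453209 -0.1566048 ] [-1.41981464  2.57036316 -2.51391511]
```

Forces are low. I'll continue to the stop.

Request:
apply_moves(
  deltas=[0, 0, 0, -0.1, 0, 0, 0, -0.2, 0, 0, 0, -0.3, 0, 0, 0, -0.4, 0, 0, 0, -0.5],
)

```text
time: 15.55
tcp_pos: [0.4287, 0.1856, 0.0705]
orientation: [[0.261, 0.965, 0.001], [0.965, -0.261, 0.0], [0.0, 0.001, -1.0]]
force: [1.3, -3.9, 2.4]
grip_width: 0.133
```

Request:
apply_moves(
  deltas=[0, 0, 0, -0.1, 0, 0, 0, -0.2, 0, 0, 0, -0.27, 0, 0, 0, -0.3],
)

```text
time: 16.05
tcp_pos: [0.4289, 0.1856, 0.0706]
orientation: [[-0.034, 0.999, 0.001], [0.999, 0.034, -0.0], [-0.0, 0.001, -1.0]]
force: [0.5, -2.9, 2.2]
grip_width: 0.132
```

```bash
python3 plan.py .4273 .1861 .069 2.3; python3 -c "
from h import *
s=ctrl.get_state();print(s['ft_torque'],s['orientation'].T@s['force'])"
```

```text
t 16.05 pos [0.4289 0.1856 0.0706] yang 1.97 grip 0.132 F [ 0.52 -2.88  2.21] q [ 0.17  0.61  1.96 -0.    0.58  0.13]
delta [ 0.0006 -0.0016  0.0016] yaw -0.0058 len 0.002
[-0.54654751 -0.07497578  0.03296274] [-2.89312131  0.42779884 -2.21224827]
```

Request:
apply_moves(
  deltas=[0, 0, 0, -0.04, 0, 0, 0, -0.06, 0, 0, 0, -0.06, 0, 0, 0, -0.06],
)

```text
time: 16.55
tcp_pos: [0.429, 0.1856, 0.0705]
orientation: [[-0.091, 0.996, 0.001], [0.996, 0.091, 0.0], [0.0, 0.001, -1.0]]
force: [2.3, -3.9, 3.9]
grip_width: 0.132
```

```bash
python3 plan.py .4273 .1861 .069 2.3; python3 - <<'E'
from h import *
s=ctrl.get_state();print(s['ft_torque'],s['orientation'].T@s['force'])
T=vision.get_image('top');S=vision.get_image('side')
im=cv2.cvtColor(S['pixels'],cv2.COLOR_RGB2BGR)[310:420,340:460];cv2.imwrite('pics/s14.png',cv2.resize(im,None,fx=5,fy=5,interpolation=cv2.INTER_CUBIC))
im=cv2.cvtColor(T['pixels'],cv2.COLOR_RGB2BGR)[200:300,130:230];cv2.imwrite('pics/t14.png',cv2.resize(im,None,fx=5,fy=5,interpolation=cv2.INTER_CUBIC))
E
```

```text
t 16.55 pos [0.429  0.1856 0.0705] yang 5.25 grip 0.132 F [ 2.29 -3.93  3.92] q [0.17 0.61 1.96 0.   0.58 0.08]
delta [ 0.0007 -0.0016  0.0015] yaw 0.0514 len 0.002
[-0.72199908 -0.27986758 -0.53626755] [-4.11760655  1.92661118 -3.92312136]
```

View pics/s14.png

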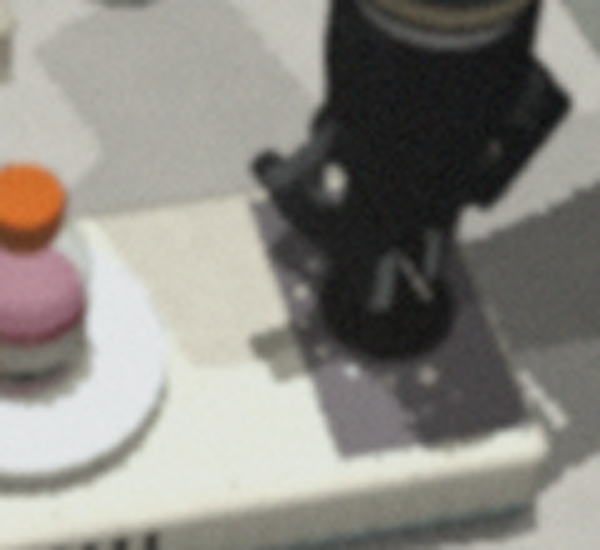

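View pics/t14.png

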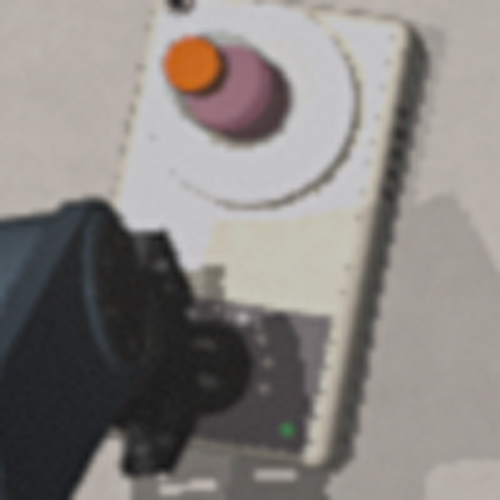

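The torque rose to 0.54 N m against further turning, well above a click's 0.13. The white line points at the large dot (crop ~(428,375)), so the knob is at the stop. Now I'll go back clockwise three clicks, to tool angle −72.6°, where it began.

Request:
apply_moves(
  deltas=[0, 0, 0, 0.1, 0, 0, 0, 0.2, 0, 0, 0, 0.3, 0, 0, 0, 0.4, 0, 0, 0, 0.5],
)

```text
time: 17.27
tcp_pos: [0.4287, 0.1857, 0.0705]
orientation: [[0.397, 0.918, 0.001], [0.918, -0.397, -0.0], [0.0, 0.001, -1.0]]
force: [2.0, -3.0, 4.7]
grip_width: 0.134
```

Request:
apply_moves(
  deltas=[0, 0, 0, 0.1, 0, 0, 0, 0.2, 0, 0, 0, 0.3, 0, 0, 0, 0.4, 0, 0, 0, 0.5],
)

```text
time: 17.9
tcp_pos: [0.4285, 0.1859, 0.0705]
orientation: [[0.788, 0.616, 0.001], [0.616, -0.788, -0.0], [0.0, 0.001, -1.0]]
force: [0.8, -1.6, 4.2]
grip_width: 0.136
```

```bash
python3 plan.py .4273 .1861 .0706 -72.6
```

```text
t 17.9 pos [0.4285 0.1859 0.0705] yang -52.0 grip 0.136 F [ 0.8  -1.56  4.16] q [ 0.17  0.61  1.96 -0.    0.58  1.08]
delta [-0.0008 -0.0009 -0.0001] yaw 0.3596 len 0.001
```

Request:
apply_moves(
  deltas=[0, 0, 0, 0.1, 0, 0, 0, 0.2, 0, 0, 0, 0.3, 0, 0, 0, 0.36, 0, 0, 0, 0.36],
)

```text
time: 18.52
tcp_pos: [0.4284, 0.1861, 0.0705]
orientation: [[0.954, 0.3, 0.0], [0.3, -0.954, 0.0], [0.001, -0.0, -1.0]]
force: [1.2, -1.5, 5.8]
grip_width: 0.133
```

```bash
python3 plan.py .4273 .1861 .0706 -72.6; python3 - <<'E'
from h import *
s=ctrl.get_state();print(s['ft_torque'],s['orientation'].T@s['force'])
S=vision.get_image('side')
im=cv2.cvtColor(S['pixels'],cv2.COLOR_RGB2BGR)[310:420,340:460];cv2.imwrite('pics/s15.png',cv2.resize(im,None,fx=5,fy=5,interpolation=cv2.INTER_CUBIC))
E
```

```text
t 18.525 pos [0.4284 0.1861 0.0705] yang -72.52 grip 0.133 F [ 1.23 -1.52  5.79] q [0.17 0.61 1.96 0.   0.58 1.44]
delta [-0.001  -0.0004 -0.0001] yaw 0.0014 len 0.001
[-0.15614497 -0.19464217 -0.13428921] [ 0.71600359  1.82019966 -5.78512384]
```

View pics/s15.png

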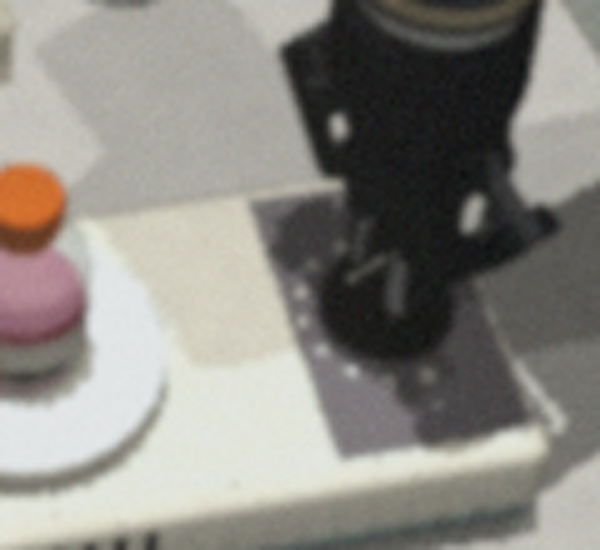

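Request:
apply_moves(
  deltas=[0, 0, 0, 0.02, 0, 0, 0, 0.04, 0, 0, 0, 0.04],
)

```text
time: 18.95
tcp_pos: [0.4284, 0.1861, 0.0705]
orientation: [[0.965, 0.263, 0.001], [0.263, -0.965, 0.0], [0.001, 0.0, -1.0]]
force: [0.5, -1.3, 6.2]
grip_width: 0.139
```

```bash
python3 plan.py .4273 .1861 .0706 -72.6; python3 - <<'E'
from h import *
s=ctrl.get_state();print(s['ft_torque'],s['orientation'].T@s['force'])
E
```

```text
t 18.95 pos [0.4284 0.1861 0.0705] yang -74.74 grip 0.139 F [ 0.5  -1.34  6.22] q [0.17 0.61 1.96 0.   0.58 1.47]
delta [-0.001  -0.0003 -0.0001] yaw -0.0373 len 0.001
[-0.14429709 -0.14372044  0.08945515] [ 0.13094442  1.42702119 -6.2202107 ]
```

The torque changed sign between −72.5° and −74.7°, so the knob sits in the middle of click 3. Releasing.

Request:
apply_moves(
  deltas=[0, 0, 0, -0.015, 0, 0, 0, -0.015, 0, 0, 0, -0.015, 0, 0, 0, -0.015, 0, 0, 0, -0.015],
  hand=0.045,
)

```text
time: 19.58
tcp_pos: [0.4283, 0.1856, 0.0703]
orientation: [[0.961, 0.275, -0.0], [0.275, -0.961, 0.0], [-0.0, -0.0, -1.0]]
force: [-0.3, -0.1, -0.0]
grip_width: 0.528
```

Request:
apply_moves(
  deltas=[0, 0, -0.02, -0.015, 0, 0, -0.05, -0.015, 0, 0, -0.09, -0.015, 0, 0, -0.13, -0.015, 0, 0, -0.17, -0.015],
)

```text
time: 20.2
tcp_pos: [0.428, 0.1855, 0.2416]
orientation: [[0.957, 0.289, -0.0], [0.289, -0.957, 0.0], [-0.0, -0.0, -1.0]]
force: [0.6, -0.0, 0.8]
grip_width: 0.528
```

Request:
apply_moves(
  deltas=[-0.03, 0.05, -0.02, 0, -0.03, 0.1, -0.03, 0, -0.03, 0.15, -0.03, 0, -0.03, 0.2, -0.03, 0, -0.03, 0.2, -0.03, 0],
)

```text
time: 20.82
tcp_pos: [0.4588, -0.0176, 0.2704]
orientation: [[0.959, 0.285, 0.001], [0.285, -0.959, -0.001], [0.001, 0.001, -1.0]]
force: [-0.2, -0.4, -0.8]
grip_width: 0.525
```

```bash
python3 plan.py .4273 .1861 .0706 -72.6; python3 - <<'E'
from ov import *
T=vision.get_image('top');S=vision.get_image('side');save(T,'tf.png')
ov(T,(130,220,190,300),5,'t16.png',.576,.1665,np.radians(-7.5),1.309)
ov(S,(295,455,320,440),5,'s16.png',.576,.1665,np.radians(-7.5),1.309)
im=cv2.cvtColor(S['pixels'],cv2.COLOR_RGB2BGR)[340:400,380:450];cv2.imwrite('pics/s17.png',cv2.resize(im,None,fx=9,fy=9,interpolation=cv2.INTER_CUBIC))
def cap(p,lo,hi,box):
    hsv=cv2.cvtColor(p['pixels'],cv2.COLOR_RGB2HSV);m=cv2.inRange(hsv,lo,hi);k=np.zeros_like(m);x0,x1,y0,y1=box;k[y0:y1,x0:x1]=m[y0:y1,x0:x1]
    n,l,st,c=cv2.connectedComponentsWithStats(k);return c[1+np.argmax(st[1:,4])] if n>1 else None
print(cap(T,(0,150,90),(6,255,255),(245,290,250,290)),cap(S,(0,150,90),(6,255,255),(340,385,255,290)),cap(T,(105,120,90),(125,255,255),(290,330,255,290)),cap(S,(105,120,90),(125,255,255),(325,365,220,250)))
E
```

```text
t 20.825 pos [ 0.4588 -0.0176  0.2704] yang -73.46 grip 0.525 F [-0.18 -0.4  -0.77] q [-0.28  0.25  1.78 -0.    1.11  1.  ]
delta [ 0.0275 -0.2044  0.1996] yaw -0.0151 len 0.287
[262.99029126 270.66019417] [363.70491803 269.3852459 ] [306.61935484 271.31612903] [346.08965517 231.72413793]
```

View pics/t16.png

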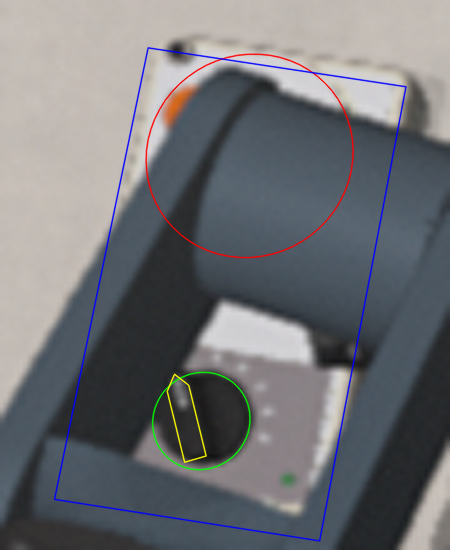

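View pics/s16.png

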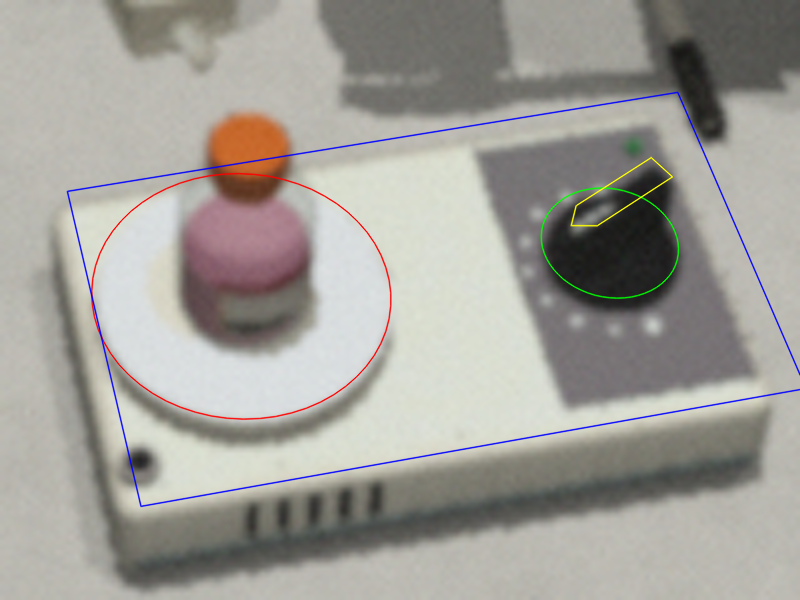

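View pics/s17.png

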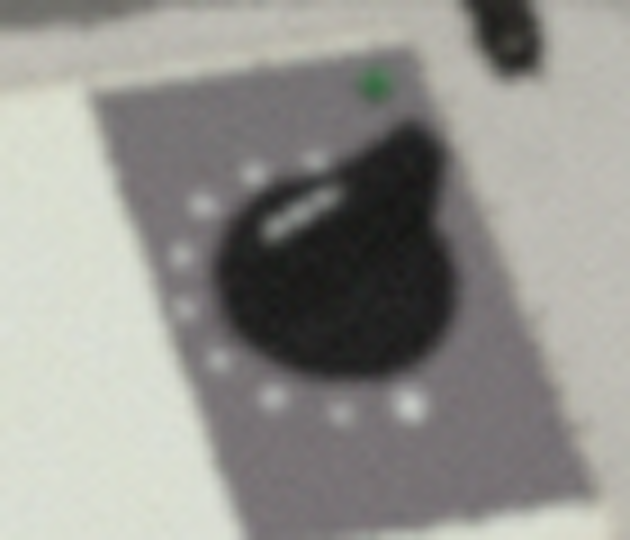

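```bash
python3 -c "
from h import *
print(ctrl.close_job())"
```

```text
the job is handed in; nothing more can be done
None
```

I handed the job in at about 21 s of the 72 s allowed. The dye bottle is standing on the stirrer's plate and the knob is resting in the third click. `ctrl.close_job()` gives no verdict, so this rests on my own checks.

- **Bottle:** I gripped it by the body and set it down on the plate until contact showed at about 8 N. In the last side picture it stands upright, about 3 mm from the plate's centre. The top and side views disagreed by about 4 mm on where the plate is, so I aimed between them. In the last top view the arm hid most of the bottle.
- **Knob:** I turned it anticlockwise until the torque rose to 0.54 N m with the white line on the large dot, which is the end stop. I then turned it about 76° clockwise, which is three clicks. The torque changed sign there, which puts it in the middle of the click. After release, the bar in the side picture matches the position drawn for click 3, which is also where it started.
- **Other two bottles:** their caps are within 0.5 px of where they started.
- **Arm:** at hand-in it was clear of everything, with the wrist force close to zero.

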